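# Expose a micrograph with the foot switch

## Robot

A 6-joint arm with a two-finger parallel gripper is mounted at the origin on the work surface. World frame = base frame: x ahead of the robot, y to its left, z up, the work surface at z = 0. Lengths are in mm, angles in rad, forces in N, time in s.
With the tool pointing down it reaches from about 275 to 825 mm from the base axis. Payload 4.9 kg.
Tool frame: the origin (TCP) lies at the very end of the fingers, on their centre line; the grasp point (between the pads) lies 19 mm behind it; z points along the fingers, y is the line along which they close (so a half turn about z gives the same grasp; the last joint's range is limited). The gripper opens to 85 mm and grips with 20 to 120 N. Pads are 22 mm wide; open, the fingers measure 114 mm over their backs; the gripper's body (76 mm by 85 mm) begins 54 mm behind the grasp point. The pads swing forward as they close: fully open they stand 13 mm farther back than shut.
Start: joints at [1.049, 0.326, -0.193, 1.052, 0, 1.437], TCP at [207.98, 509.179, 231.281] pointing down, gripper open.
Joint ranges: [-2.65, 2.65], [-0.97, 1.79], [-1.3, 1.35], [-1.93, 2.1], [-1.47, 1.37], [-3.14, 3.14]. Speed limits (rad/s): [2.57, 2.57, 3.14, 3.14, 3.14, 3.14].

## Interface

Orientations are given as [roll, pitch, yaw] about the fixed x, y, z axes, in that order (R = Rz(yaw) Ry(pitch) Rx(roll)).
In Python, from bench import bot, solve_ik, imaging gives the robot as it stands. Calls block until the motion is done:
- bot.move_ptp(position, orientation): joint-space move of the TCP to a pose.
- bot.movel(position, rot=None, max_speed=150, threshold=None): straight line of the TCP; rot=None keeps the orientation; max_speed is the mean speed in mm/s. With threshold (N) it stops when the force on the tool has changed by that much, and returns True; else False.
- bot.move_j(angles): joint-space move.
- bot.grip(opening, effort=None): opening from 0.0 (shut) to 1.0 (fully open); effort is the grip in N (None keeps the last); returns when the fingers have stopped.
- bot.dwell(seconds).
- solve_ik(position, orientation): joint angles nearest the present ones, or None.
- bot.get_state(): the state.
- imaging.capture(name): name is "scene" or "top"; returns the picture (480x640x3 uint8, blue, green, red); there is no depth.
- imaging.camera_model(name): a dict with "K" (3x3 intrinsics, pixels), "position" and "rotation" of the camera in the world. Camera axes: x right, y up, looking along -z (the intrinsics and any distortion apply to the point x, -y, -z); pixel columns grow to the right and rows downward; lengths in mm; the calibration is good to about 2 mm. A picture is of the moment at which its call begins. camera_model takes no time and is no camera call.
A pose or a line that the arm cannot do raises bot.IKError and nothing moves.
- bot.sign_off(): hands the job in; it is judged then, once.
The state is a dict: "t": time; "qpos": joint angles; "joint_velocities": joint speeds; "effort": joint torques, N m; "tcp_pos": TCP position; "orientation": TCP orientation; "contact_force": force on the tool from outside, world axes, zero at the start; "wrist_torque": the same for the moment, N m; "opening": opening from 0.0 (shut) to 1.0 (fully open); "gripper_force": force on a finger pad.
Only numpy, scipy, OpenCV 4.12 (cv2) and the standard library are available. Lean on these libraries where they do the work, as an engineer would, in place of code of your own. Each camera call takes 0.05 s, during which the arm holds its last target. There are 200 camera calls.

## Task

Take a micrograph exposure: slide the lamp dimmer up to the red index marker, then press the foot switch's yellow pedal fully down to its stop, hold it there for about two seconds and let it come fully up again. Once the exposure is over, slide the dimmer all the way back to its dim end to spare the specimen. Do not shift the red marker, do not shove the foot switch about, and leave the bottle, eyepiece and slide box where they stand.

Things in the scene. Friction and masses are not known exactly. Their poses are not given: they have to be found in the camera images.
- lamp_unit: Lamp control unit, fixed: cream box 220 mm long (its x), 140 mm wide (y), dark level top panel 60 mm above the bench. Origin: centre of its underside. The dimmer's track runs along x at y = 0; +x points from its dim end (small white dot) to its bright end (yellow dot), away from the robot at yaw 0.
- dimmer (a joint): Position of the dimmer grip along its track, m: 0 at the dim end stop, 0.100 at the bright end stop; grows along the lamp unit's +x (grip centre at x = value - 0.050 there). It slides stiffly (about 2 N) and stays where it is left.
- dimmer_top (a point): Centre of the top of the dimmer's grey grip, 81.5 mm above the bench. The grip is a block 24 mm along the track, 16 mm across, 20 mm tall, its underside 1.5 mm above the panel, with a white line round its middle square to the track. Axes as the lamp unit's.
- index_tip (a point): Nose tip of the red index marker, a flat tab (10 x 14 mm, 3 mm high) on the panel to the +y side of the track, the tip 24 mm from the track's middle line, 63 mm above the bench; axes as the lamp unit's. The dimmer is at the marker when its white line is level with this tip along x. It slides in a groove of its own beside the track; about 6 N shifts it.
- footswitch: Loose foot switch, about 1 kg, on rubber feet: grey base 196 mm long (x), 112 mm wide (y). Origin: centre of its underside. Pedal hinge along y at x = +55 mm, 36 mm up, before a housing 49 mm high; side cheeks at y = +-49 to 57 mm are 38 mm high (51 mm by the hinge). The pedal's raised free edge is at the -x end, 136 mm from the hinge, towards the robot at yaw 0.
- pedal (a joint): Angle of the pedal, rad: 0 released (up), 0.20 fully down on its stop. Spring-loaded: at pedal_pad about 5 N starts it and about 12 N brings it to the stop; it springs back up when let go.
- pedal_pad (a point): Pressing point on the black rubber tread (92 x 74 mm) of the yellow pedal (132 x 88 mm), on its middle line, 105 mm from the hinge. Pedal up: 67 mm above the bench, tread sloping up to the free edge by 0.24 rad; on its stop: 46 mm, slope 0.04 rad. x points along the tread to the hinge, z out of the tread.
- oil_bottle: Bystander: amber immersion-oil bottle with a black cap, 30 mm diameter, 70 mm tall, standing loose. Origin: centre of its underside.
- eyepiece: Bystander: black microscope eyepiece, 36 mm diameter, 52 mm tall, standing loose on its steel tube. Origin: centre of its underside.
- slide_box: Bystander: closed slide box, blue with a white lid, 85 x 62 x 34 mm, loose. Origin: centre of its underside.
Not all that is in view belongs to the job. Leave any purple or turquoise look-alike of the footswitch alone.

How it is judged:
By the outcome, as a careful person would: the job done as asked, in the order asked, and still so for the second after the job is handed in, with the robot touching nothing.
It also fails if it takes over 69 s, if anything falls off the work surface, if the arm or the gripper's body presses on something with over 40 N, if the wrist force passes 120 N, or if a joint passes its speed limit or range.

## Working session

There is one attempt and no reset: what is moved stays moved. The work goes in short steps, each a Python script; the robot and the scene stay as the last script left them, time stands still between calls to the robot, and variables do not carry over. Pictures are saved under pics/ and viewed, at most 10 in all, crops included, and the job is handed in when it is done.

```bash
mkdir -p pics; ls; python3 - <<'E'
from bench import bot, imaging
import cv2
for n in("scene","top"):
    cv2.imwrite(f"pics/{n}0.png",imaging.capture(n)); print(n,imaging.camera_model(n))
E
```

```text
pics
scene {'K': array([[479.5679214 ,   0.        , 320.87675756],
       [  0.        , 479.5679214 , 236.22754092],
       [  0.        ,   0.        ,   1.        ]]), 'position': array([1302.18788712,  -81.05935268,  820.7619178 ]), 'rotation': array([ 0.80571088, -0.00943451,  1.42843466])}
top {'K': array([[484.53483044,   0.        , 313.54537038],
       [  0.        , 484.53483044, 236.43721045],
       [  0.        ,   0.        ,   1.        ]]), 'position': array([ 386.27711653,   38.10193394, 1481.88329381]), 'rotation': array([ 0.08230128,  0.01189133, -1.58045214])}
```

View pics/scene0.png

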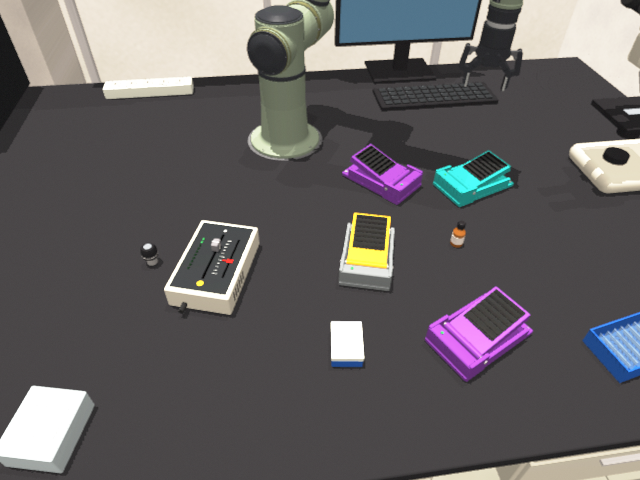

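View pics/top0.png

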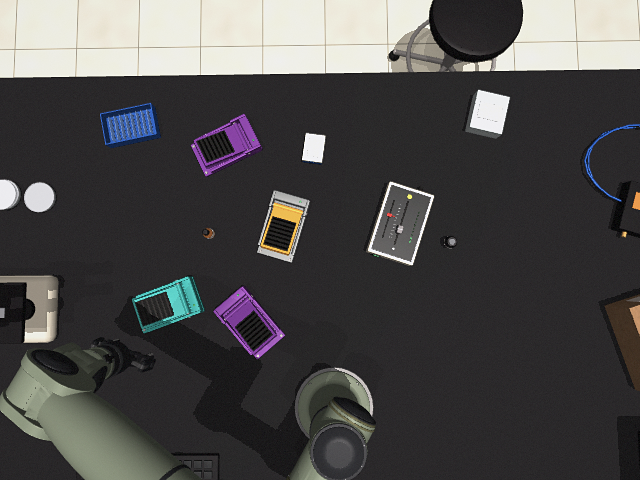

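Scene and top views: the lamp unit is at top (400,223) / scene (215,263). The foot-switch candidates in top are grey/yellow (285,226), purple (225,145), purple (250,322) and turquoise (168,305). By the description, the yellow-pedal grey one at (285,226) is the right one. Next, close crops.

```bash
cat > h.py <<'E'
import numpy as np, cv2
from scipy.spatial.transform import Rotation as R
from bench import bot, imaging, solve_ik
def cam(n):
    m=imaging.camera_model(n); return m["K"],np.array(m["position"]),R.from_euler("xyz",m["rotation"]).as_matrix(),m
def px2w(n,uv,z):
    K,p,r,_=cam(n); d=r@(np.diag([1,-1,-1])@np.linalg.inv(K)@[uv[0],uv[1],1]); return p+d*(z-p[2])/d[2]
def w2px(n,P):
    K,p,r,_=cam(n); q=K@np.diag([1,-1,-1])@r.T@(np.asarray(P,float)-p); return q[:2]/q[2]
def crop(img,x,y,w,h,s):
    c=cv2.resize(img[y:y+h,x:x+w],None,fx=s,fy=s,interpolation=cv2.INTER_CUBIC)
    for i in range(0,w,10): cv2.line(c,(int(i*s),0),(int(i*s),6 if i%50 else 14),(0,255,0),1)
    for i in range(0,h,10): cv2.line(c,(0,int(i*s)),(6 if i%50 else 14,int(i*s)),(0,255,0),1)
    return c
E
python3 - <<'E'
from h import *
print(cam("top")[3].keys(), w2px("top",[0,0,0]),w2px("scene",[0,0,0]))
t=cv2.imread("pics/top0.png");s=cv2.imread("pics/scene0.png")
cv2.imwrite("pics/a.png",np.hstack([crop(t,360,170,80,100,5),crop(t,250,180,66,100,5)]))
cv2.imwrite("pics/b.png",np.hstack([crop(s,160,215,105,100,4),crop(s,330,205,75,100,4)]))
E
```

```text
dict_keys(['K', 'position', 'rotation']) [333.4857019  406.28216515] [285.12657893 137.68028612]
```

View pics/a.png

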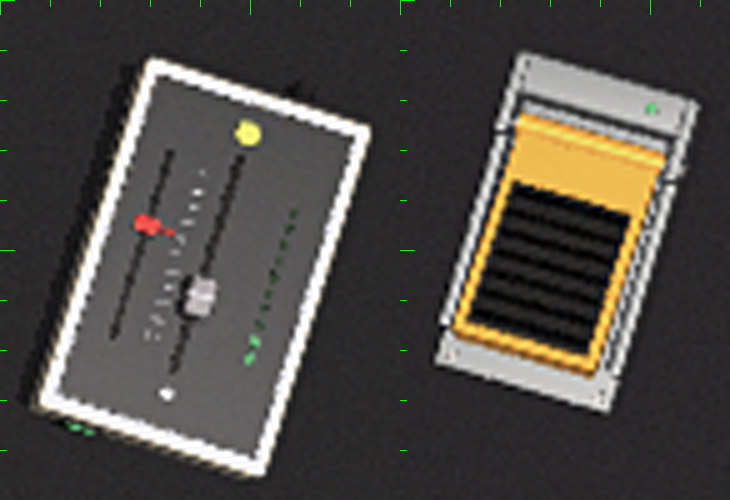

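View pics/b.png

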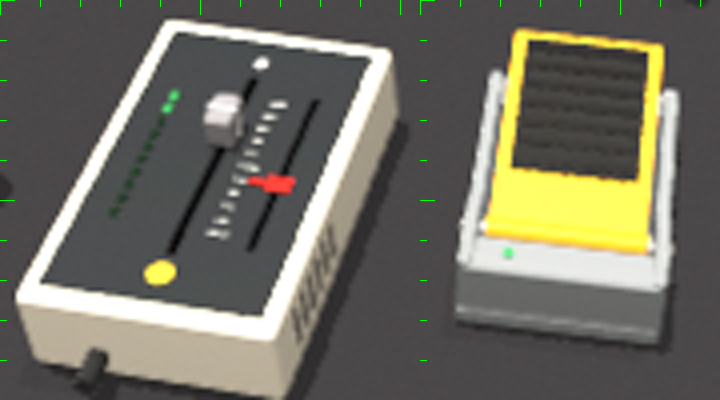

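```bash
cat > fit.py <<'E'
from h import *
from scipy.optimize import least_squares
def un(p,o,s): return [p[0]/s+o[0]-.5+.5/s, p[1]/s+o[1]-.5+.5/s]
T=lambda *p: un(p,(360,170),5); S=lambda *p: un(p,(160,215),4)
T2=lambda *p: un((p[0]-400,p[1]),(250,180),5); S2=lambda *p: un((p[0]-420,p[1]),(330,205),4)
lamp=[("top",T(150,58),(110,70,60)),("top",T(371,130),(110,-70,60)),("top",T(262,475),(-110,-70,60)),("top",T(37,406),(-110,70,60)),
("scene",S(168,20),(-110,-70,60)),("scene",S(395,52),(-110,70,60)),("scene",S(268,340),(110,70,60)),("scene",S(20,298),(110,-70,60))]
foot=[("top",T2(523,52),(98,56,49)),("top",T2(698,103),(98,-56,49)),("top",T2(455,325),(-76,44,74)),("top",T2(595,372),(-76,-44,74)),
("top",T2(520,115),(52,44,43)),("top",T2(665,160),(52,-44,43)),
("scene",S2(515,30),(-76,-44,74)),("scene",S2(663,45),(-76,44,74)),("scene",S2(488,235),(52,-44,43)),("scene",S2(648,248),(52,44,43)),("scene",S2(457,265),(98,-56,49)),("scene",S2(668,288),(98,56,49))]
def tf(p,q): c,s=np.cos(p[2]),np.sin(p[2]); return [p[0]+c*q[0]-s*q[1],p[1]+s*q[0]+c*q[1],q[2]]
def inv(p,w): c,s=np.cos(p[2]),np.sin(p[2]); d=w[:2]-p[:2]; return np.array([c*d[0]+s*d[1],-s*d[0]+c*d[1]])
def fit(pts,x0):
    f=lambda p: np.concatenate([w2px(n,tf(p,q))-uv for n,uv,q in pts])
    r=least_squares(f,x0); return r.x,r.fun
if __name__=="__main__":
    np.set_printoptions(precision=2,suppress=True)
    for nm,pts,g in(("lamp",lamp,[500,-200,-.3]),("foot",foot,[500,150,-.3])):
        for sub in("top","scene",""):
            p,res=fit([q for q in pts if sub in q[0]],g); print(nm,sub,p); 
        print(res.reshape(-1,2).tolist())
        if nm=="lamp":
            for n,W,z in(("top",[T(167,394),T(248,133),T(174,232),T(202,296)],(60,60,63,81.5)),("scene",[S(261,63),S(160,272),S(248,181),S(228,103)],(60,60,63,81.5))):
                pc,_=fit([q for q in pts if n==q[0]],g)
                print(n,[inv(pc,px2w(n,u,zz)) for u,zz in zip(W,z)])
E
python3 fit.py
```

```text
lamp top [ 541.23 -202.97   -0.33]
lamp scene [ 550.27 -202.7    -0.33]
lamp  [ 545.69 -203.1    -0.33]
[[-0.32029576065679066, -2.2181141858723947], [0.675586137871278, -1.998206909642846], [0.1514139002803745, -0.30150452792025817], [-0.4822298122962252, -1.548128130901091], [-0.0025889183606295774, -1.782947546039253], [0.1112800732495316, -1.9324628171361837], [1.3626401874400074, -1.461952180853018], [-1.9688515286889867, -1.3823136955515452]]
top [array([-78.95,  -1.36]), array([83.48, -0.38]), array([13.11, 23.78]), array([-20.57,  -0.8 ])]
scene [array([-83.47,  -3.68]), array([78.03, -2.57]), array([ 9.91, 21.69]), array([-27.88,  -0.51])]
foot top [539.66 145.66  -0.3 ]
foot scene [547.8  144.51  -0.29]
foot  [543.59 145.35  -0.29]
[[-0.14094281104013362, -2.688530024303134], [0.7647687191727641, -2.6725935098837397], [-0.344297212121603, -1.0528283738504172], [0.5916308770504202, -2.091419500029133], [0.12160193643347839, 0.7354593843588191], [-0.7240436093085236, -0.22055659506520442], [-0.06554439321126893, -0.9809815231851076], [0.033957011367533596, -0.8489318684981981], [0.1755559036497516, -4.6807088685660005], [-0.33661942054050087, -3.397292531554001], [0.19466550820897055, 0.5513780267313564], [-0.5080736305670257, 0.9263492910192213]]
```

Top and scene disagree by ~9 mm in x; I'll check the calibration against the known TCP before reaching.

```bash
python3 - <<'E'
from h import *
print(bot.get_state()["tcp_pos"],bot.get_state()["orientation"])
t=cv2.imread("pics/top0.png");s=cv2.imread("pics/scene0.png")
P=np.array([207.98,509.18,231.28])
a=w2px("top",P);b=w2px("scene",P);print(a,b)
ox,oy=np.maximum(np.round(a-40).astype(int),0);sx,sy=np.maximum(np.round(b-40).astype(int),0)
A=crop(t,ox,oy,80,80,5);B=crop(s,sx,sy,80,80,5)
cv2.drawMarker(A,tuple(int(v) for v in (a-[ox,oy]+.5)*5),(0,0,255),0,20);cv2.drawMarker(B,tuple(int(v) for v in (b-[sx,sy]+.5)*5),(0,0,255),0,20)
cv2.imwrite("pics/c.png",np.hstack([A,B]))
E
```

```text
[207.71100859 508.71841393 230.57686897] [-3.14004045e+00 -2.13492715e-04  2.75380520e+00]
[135.51742095 348.27709758] [482.97366063  90.73179705]
```

View pics/c.png

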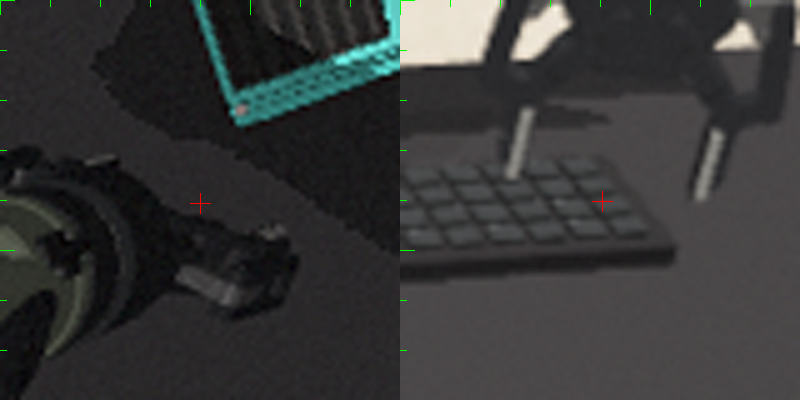

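The TCP projects consistently in both images (scene midpoint of fingertips near (482,89) vs predicted (483,91), with the open fingers standing back). I'll move above the dimmer grip and check there.

```bash
python3 - <<'E'
from fit import *
np.set_printoptions(precision=1,suppress=True)
gt=px2w("top",T(202,296),81.5);gs=px2w("scene",S(228,103),81.5);print(gt,gs)
print(px2w("top",T(174,232),63),px2w("scene",S(248,181),63))
g=(gt+gs)/2
for yaw in(-.33,np.pi-.33): print(solve_ik([g[0],g[1],150],[np.pi,0,yaw]))
q=solve_ik([g[0],g[1],150],[np.pi,0,-.33]); yaw=-.33
if q is None or abs(q[5])>2.6: yaw+=np.pi
bot.move_ptp([g[0],g[1],150],[np.pi,0,yaw]); bot.grip(.45,20)
bot.movel([g[0],g[1],100])
st=bot.get_state();print(st["t"],st["tcp_pos"],st["opening"])
s=imaging.capture("scene");t=imaging.capture("top")
b=w2px("scene",st["tcp_pos"]);B=crop(s,155,180,110,110,5)
cv2.drawMarker(B,tuple(int(v) for v in (b-[155,180]+.5)*5),(0,0,255),0,12)
cv2.imwrite("pics/d.png",B); cv2.imwrite("pics/d_top.png",t)
E
```

```text
[ 521.5 -197.1   81.5] [ 523.7 -194.1   81.5]
[ 561.3 -184.7   63. ] [ 566.7 -185.4   63. ]
[-0.5  0.4 -0.3  0.9  0.   3. ]
[-0.5  0.4 -0.3  0.9  0.  -0.2]
3.8417 [ 522.5 -195.6  100. ] 0.4481343836010887
```

View pics/d.png

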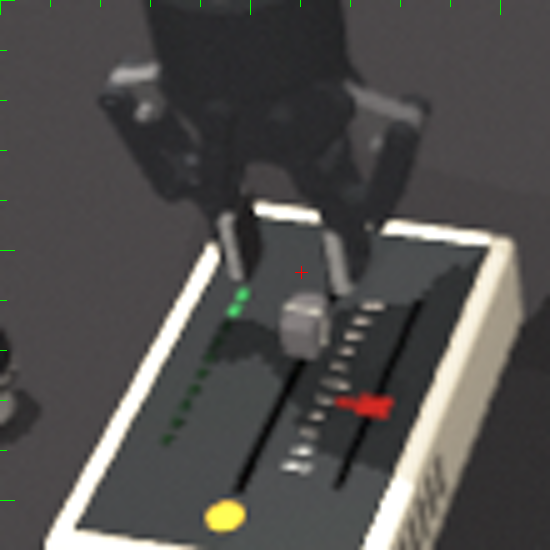

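The grip (scene crop (305,302)) sits between the fingers under the TCP, as predicted to within ~1 px. Descend to 69 mm (above the 63 mm marker), grasp, and slide.

```bash
python3 - <<'E'
from h import *
np.set_printoptions(precision=1,suppress=True)
def show(l): s=bot.get_state();print(l,round(s["t"],2),s["tcp_pos"],s["contact_force"],round(s["opening"],3),s["gripper_force"])
p=np.array([522.5,-195,69.]); print(bot.movel(p,max_speed=60,threshold=8)); show("down")
bot.grip(0.0,20); show("grip")
d=np.array([np.cos(-.33),np.sin(-.33),0])
bot.movel(p+d*33,max_speed=40,threshold=25); show("slid")
bot.grip(.4); show("open")
p1=bot.get_state()["tcp_pos"]
bot.movel([p1[0],p1[1],140]); bot.movel([400,-60,200],max_speed=300)
s=imaging.capture("scene");t=imaging.capture("top");show("away")
cv2.imwrite("pics/e_full.png",s)
cv2.imwrite("pics/e.png",np.hstack([crop(s,190,225,55,70,8),crop(t,375,190,40,70,8)]))
E
```

```text
False
down 4.61 [ 522.4 -195.    68.8] [-0.5  0.2  1.3] 0.452 0.0
grip 4.92 [ 522.6 -196.    69.5] [-2.3 -3.9  1. ] 0.181 23.589688539505005
slid 5.9 [ 554.2 -206.7   69.5] [-2.6 -5.5  3.7] 0.179 23.84185016155243
open 6.22 [ 553.7 -204.9   68.7] [ 0.4  0.1 -0.1] 0.404 0.0
away 7.83 [401.  -60.9 199.5] [-0.1 -0.  -0.3] 0.401 0.0
```

View pics/e.png

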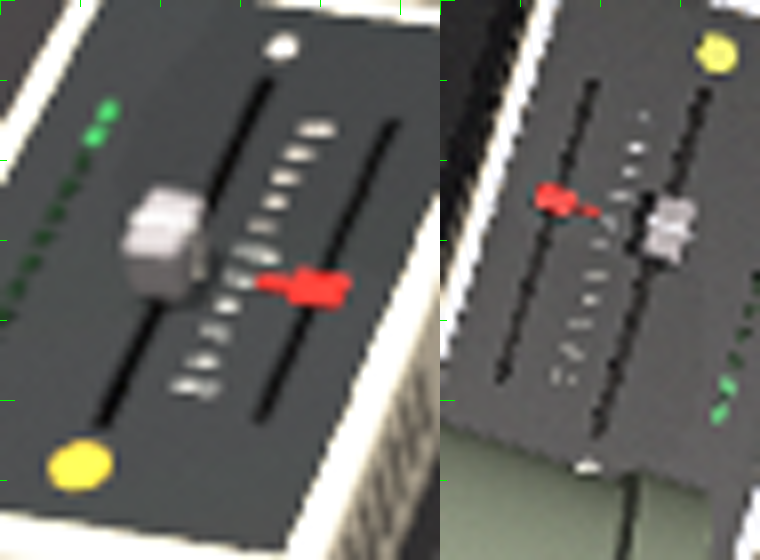

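```bash
cat > rel.py <<'E'
from fit import *
np.set_printoptions(precision=2,suppress=True)
def rel(n,w,y,tip,g):
    W,Y,t,g=[px2w(n,u,z)[:2] for u,z in((w,60),(y,60),(tip,63),(g,81.5))]
    d=Y-W;L=np.linalg.norm(d);d/=L;nn=np.array([-d[1],d[0]]);m=(W+Y)/2
    print(n,"L",L,"yaw",np.arctan2(d[1],d[0]),"tip",(t-m)@d,(t-m)@nn,"grip",(g-m)@d,(g-m)@nn,"need",(t-g)@d,"world",g,"mid",m)
E
python3 - <<'E'
from rel import *
s=lambda *p:un(p,(190,225),8); t=lambda *p:un((p[0]-440,p[1]),(375,190),8)
rel("scene",s(282,47),s(80,466),s(257,281),s(167,221))
rel("top",t(588,467),t(716,54),t(597,212),t(668,229))
s0=S;rel("scene",S(261,63),S(160,272),S(248,181),S(228,103));rel("top",T(167,394),T(248,133),T(174,232),T(202,296))
# predicted pixels of tip-level grip
E
```

```text
scene L 161.78149293095373 yaw -0.3246814668084592 tip 11.89984620014132 24.677269420424413 grip 11.584589886236248 1.9591397218068445 need 0.31525631390507236 world [ 558.63 -206.73] mid [ 547.02 -204.89]
top L 160.64055134471502 yaw -0.3215701392244346 tip 10.177323481611548 24.8585016714713 grip 9.016300750655919 0.5769226535606076 need 1.1610227309556302 world [ 552.34 -206.73] mid [ 543.61 -204.43]
scene L 161.50279828060596 yaw -0.3254861307141058 tip 12.807146269086745 24.72932092369919 grip -25.143645503924095 2.7829916825495697 need 37.95079177301084 world [ 523.74 -194.09] mid [ 546.68 -204.77]
top L 162.44050582624592 yaw -0.32195901402123506 tip 10.990027203733435 24.579751330311293 grip -22.837772158502474 0.2047096210576811 need 33.82779936223591 world [ 521.5  -197.11] mid [ 543.09 -204.53]
```

```bash
python3 - <<'E'
from rel import *
t=imaging.capture("top");s=cv2.imread("pics/e_full.png")
SC=12
def view(n,img,w,y,tipu,ox,oy,ww,hh):
    W,Y,tp=px2w(n,w,60)[:2],px2w(n,y,60)[:2],px2w(n,tipu,63)[:2]
    d=(Y-W)/np.linalg.norm(Y-W);nn=np.array([-d[1],d[0]]);m=(W+Y)/2;a=(tp-m)@d
    C=cv2.resize(img[oy:oy+hh,ox:ox+ww],None,fx=SC,fy=SC,interpolation=cv2.INTER_CUBIC)
    def P(x,y,z): return np.round((w2px(n,[*(m+d*x+nn*y),z])-[ox,oy]+.5)*SC).astype(int)
    for z,c in((81.5,(0,255,0)),(61.5,(255,255,0))):
        cv2.polylines(C,[np.array([P(a+i,j,z) for i,j in((-12,-8),(12,-8),(12,8),(-12,8))])],True,c,1)
    cv2.line(C,P(a,-8,81.5),P(a,8,81.5),(0,255,0),1)
    cv2.line(C,P(a,8,63),P(a,26,63),(255,0,255),1)
    return C
S_=lambda *p:un(p,(190,225),8); T_=lambda *p:un((p[0]-440,p[1]),(375,190),8)
cv2.imwrite("pics/f.png",np.hstack([view("scene",s,S_(282,47),S_(80,466),S_(257,281),200,240,33,35),view("top",t,T_(588,467),T_(716,54),T_(597,212),382,205,33,35)]))
E
```

```text
(no output)
```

View pics/f.png

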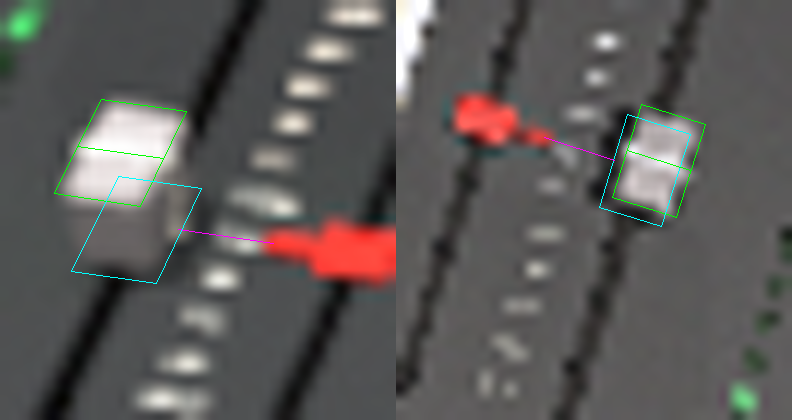

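Grip outline predicted for "line level with tip" coincides with the grip in both views (within ~1 mm; marker tip at (270,243)/(550,138)). Dimmer is set, so now the pedal.

```bash
python3 - <<'E'
from fit import *
np.set_printoptions(precision=1,suppress=True)
def show(l): s=bot.get_state();print(l,round(s["t"],2),s["tcp_pos"],s["contact_force"])
f,_=fit(foot,[543,145,-.29]); yaw=f[2]
pad=np.array(tf(f,(-45.6,0,67)));end=np.array(tf(f,(-49.8,0,41)));print(pad,end)
bot.grip(0.0,20)
bot.movel([pad[0],pad[1],180],[np.pi,0,yaw+np.pi] if solve_ik(pad,[np.pi,0,yaw+np.pi]) is not None else None,max_speed=250)
bot.movel([pad[0],pad[1],80],max_speed=150);show("above")
cv2.imwrite("pics/g.png",crop(imaging.capture("scene"),310,180,110,110,5))
E
```

```text
[499.9 158.4  67. ] [495.9 159.6  41. ]
above 10.24 [500.5 158.2  80.7] [0.6 0.1 0.4]
```

View pics/g.png

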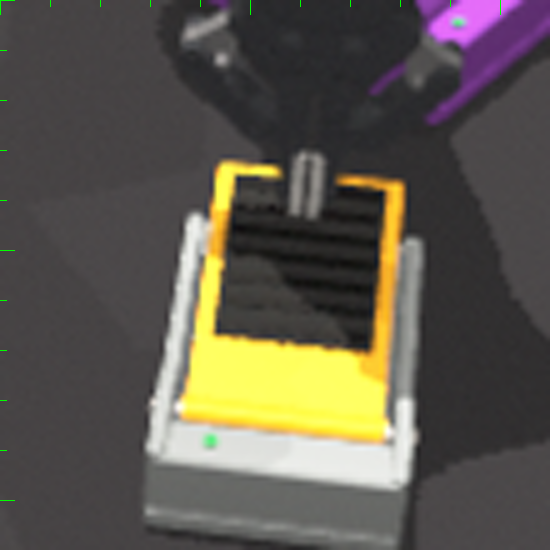

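The shut fingers (305,215) are on the tread's middle line near the free edge, on the grey/yellow switch. Press.

```bash
python3 - <<'E'
from h import *
np.set_printoptions(precision=1,suppress=True)
def show(l): s=bot.get_state();print(l,round(s["t"],2),s["tcp_pos"],s["contact_force"])
p=np.array([499.9,158.4,80]);e=np.array([495.9,159.6,40])
print(bot.movel([p[0],p[1],60],max_speed=30,threshold=3));show("touch")
c=bot.get_state()["tcp_pos"]
print(bot.movel(e,max_speed=25,threshold=17));show("stop")
bot.dwell(.9);show("hold");bot.dwell(.9);show("hold")
bot.movel([p[0],p[1],75],max_speed=60);show("up")
bot.movel([p[0],p[1],150]);show("clear")
s=imaging.capture("scene");t=imaging.capture("top");cv2.imwrite("pics/i.png",s)
d=cv2.absdiff(t,cv2.imread("pics/top0.png")).max(2);print("foot far-end diff top",d[188:210,270:310].max())
E
```

```text
True
touch 10.79 [499.8 158.6  65.8] [-0.9  0.1  3.4]
True
stop 11.62 [496.2 159.8  46.2] [-1.9 -1.1 10.2]
hold 12.52 [496.2 159.8  46.1] [-2.4 -1.1 10.6]
hold 13.42 [496.2 159.8  46.2] [-1.9 -0.2 11.1]
up 14.07 [499.1 158.3  74.4] [-0.7 -0.3 -0. ]
clear 14.72 [499.3 158.3 149.2] [ 0.6 -0.5  0.1]
foot far-end diff top 240
```

The stop was struck (force step over 17 N at z≈46 mm, matching the stop height), held about 2 s, then released. Now the dimmer goes back to the dim end.

```bash
python3 - <<'E'
from h import *
np.set_printoptions(precision=1,suppress=True)
def show(l): s=bot.get_state();print(l,round(s["t"],2),s["tcp_pos"],s["contact_force"],round(s["opening"],3))
a=-.323;d=np.array([np.cos(a),np.sin(a),0]);p=np.array([553.8,-206.2,69.])
yaw=a+np.pi
bot.movel([499,60,180],max_speed=250);bot.movel([p[0],p[1],140],[np.pi,0,yaw],max_speed=250)
bot.grip(.42,25);print(bot.movel(p,max_speed=80,threshold=8));show("down")
bot.grip(0.0,25);show("grip")
print(bot.movel(p-d*75,max_speed=40,threshold=14));show("slid")
bot.dwell(.2);show("rest")
bot.grip(.42);q=bot.get_state()["tcp_pos"];show("open")
bot.movel([q[0],q[1],140]);bot.movel([380,-40,220],max_speed=300);show("away")
s=imaging.capture("scene");t=imaging.capture("top");cv2.imwrite("pics/j.png",s);cv2.imwrite("pics/jt.png",t)
cv2.imwrite("pics/k.png",np.hstack([crop(s,160,215,100,110,4),crop(s,330,205,75,110,4)]))
s0=cv2.imread("pics/scene0.png")
for n,(x,y,w,h) in dict(foot=(335,205,65,90),box=(322,312,50,60),bottle=(445,218,28,36),eye=(135,238,30,32)).items():
    A,B=[cv2.cvtColor(i[y:y+h,x:x+w],cv2.COLOR_BGR2GRAY).astype(np.float32) for i in(s0,s)]
    print(n,cv2.phaseCorrelate(A,B))
E
```

```text
False
down 18.09 [ 554.3 -206.4   69.5] [-0.   0.9  0.9] 0.418
grip 18.4 [ 554.2 -206.8   69.8] [-0.6 -0.4  3.8] 0.177
True
slid 19.83 [ 496.  -187.1   69.8] [ 1.2 -0.7 -0.3] 0.18
rest 20.03 [ 496.  -187.1   69.8] [1.6 1.1 0.6] 0.178
open 20.37 [ 495.9 -187.7   70. ] [ 0.9  0.3 -0.1] 0.417
away 21.82 [380.7 -40.5 219.5] [ 0.9 -0.9  0.4] 0.421
foot ((0.003002434567115131, 0.008947758305467346), 0.9903127970150959)
box ((-0.007103216633137066, -0.04539848559728554), 1.00173277759552)
bottle ((0.010139505292212192, -0.01604496524397092), 0.9839309765232934)
eye ((-0.029642849162055285, 0.010651567299941433), 0.9819636705021063)
```

View pics/k.png

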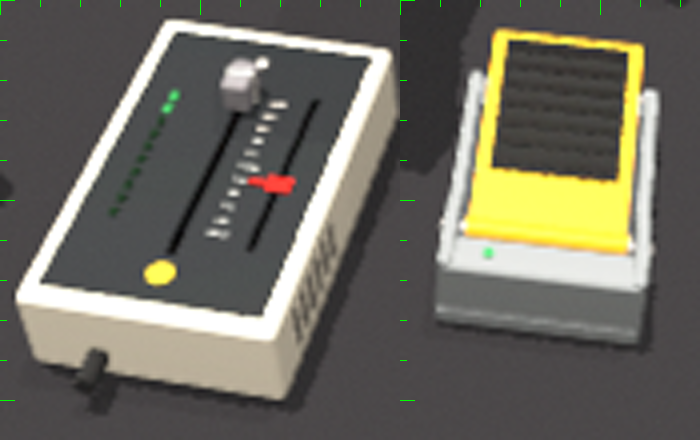

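The dimmer is at the dim end (240,75), the marker and bystanders are unmoved, and the pedal is up. The thresholded stop relaxes slightly, so I'll give the dimmer one firm nudge against its end stop and then hand in.

```bash
python3 - <<'E'
from h import *
np.set_printoptions(precision=1,suppress=True)
def show(l): s=bot.get_state();print(l,round(s["t"],2),s["tcp_pos"],s["contact_force"],round(s["opening"],3))
a=-.323;d=np.array([np.cos(a),np.sin(a),0]);p=np.array([496.,-187.2,69.])
bot.movel([p[0],p[1],140],max_speed=250);bot.movel(p,max_speed=80,threshold=8)
bot.grip(0.0,25);show("grip")
bot.movel(p-d*4,max_speed=15);show("pushed")
bot.grip(.42);q=bot.get_state()["tcp_pos"];show("open")
bot.movel([q[0],q[1],140]);bot.movel([380,-40,220],max_speed=300);bot.dwell(.5);show("away")
A,B=[cv2.cvtColor(i[225:300,172:260],cv2.COLOR_BGR2GRAY).astype(np.float32) for i in(cv2.imread("pics/j.png"),imaging.capture("scene"))]
print(cv2.absdiff(A,B).max())
bot.sign_off()
E
```

```text
grip 24.23 [ 496.5 -187.3   69.7] [-0.1  0.8  2.9] 0.179
pushed 24.64 [ 496.3 -187.3   69.7] [10.1 -1.9 -5.9] 0.178
open 24.98 [ 491.4 -185.6   68.7] [-0.7 -0.2  0.9] 0.422
away 26.92 [380.1 -40.2 219.8] [-0.4  0.6  1. ] 0.418
6.0
the job is handed in; nothing more can be done
```

I set the dimmer to the red marker (within about 1 mm by the camera), pressed the pedal down for about 2 s and let it up, then slid the dimmer back to its dim end stop and handed the job in at 27 s with the foot switch, bottle, eyepiece, slide box and marker unmoved; the one doubt is the pedal: it struck its stop, but the force then eased, so it may have sat a hair above the stop during the hold.

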